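Screw the jar lid home and stow the caddy

ROBOT

A 6-joint arm with a two-finger parallel gripper is mounted at the origin on the work surface. World frame = base frame: x ahead of the robot, y to its left, z up, the work surface at z = 0. Lengths are in mm, angles in degrees, forces in N, time in s.
With the tool pointing down it reaches from about 350 to 850 mm from the base axis. Payload 8.1 kg.
Tool frame: the origin (TCP) lies midway between the tips of the shut fingers; the grasp point (between the pads) lies 19 mm behind it; z points along the fingers, y is the line along which they close (so a half turn about z gives the same grasp; the last joint's range is limited). The gripper opens to 85 mm and grips with 20 to 120 N. Pads are 22 mm wide; open, the fingers measure 114 mm over their backs; the gripper's body (76 mm by 85 mm) begins 54 mm behind the grasp point. The pads swing forward as they close: fully open they stand 13 mm farther back than shut.
Start: joints at [70.164, 7.471, 85.268, -0, 87.261, -4.893], TCP at [154.69, 579.721, 231.292] pointing down, gripper open.
Joint ranges: [-169.43, 169.43], [-51.17, 129.36], [1.28, 143.12], [-76.62, 256.62], [0, 156.53], [-152.29, 152.29]. Speed limits (degrees/s): [136.94, 136.94, 159.86, 180, 180, 180].

INTERFACE

Orientations are given as [roll, pitch, yaw] about the fixed x, y, z axes, in that order (R = Rz(yaw) Ry(pitch) Rx(roll)).
In Python, from bench import sense, snapshot, camera_params, hand_in, masks_of, pinpoint gives the robot as it stands.
- The arm moves only by the tool step_arm, never from a script. Its argument "targets" is a list of rows, each an object with "angular": the turn, a rotation vector about the tool's x, y, z scaled (see below), a list of three; "dp": the shift along the tool's x, y, z scaled (see below), a list of three; "fingers": the closure, from 0 (fully open) to 1 (shut). A call has exactly 8 rows; each row is the pose to reach, as a shift and turn from the pose commanded when the call began, along the tool's axes at that moment, turning the shorter way round; what a row does not reach only later rows make up. The controller multiplies each number of a shift by 0.2 m and each number of a turn by 180 degrees. A row lasts 1/8 s, in which the tool goes at most 62.5 mm and 10.7 degrees, less where a joint would pass 70% of its speed; a pose out of reach is approached as far as the arm can. A call with a number of a shift or a turn outside -1 to 1 is refused whole. A call with a gripper value outside its range is refused whole. The fingers move at their own pace and stop on an object; "newtons" is the grip in N (left out, the last holds). Time passes only in rows, so rows that repeat a pose let the fingers close, or fill a call up. It gives the time, the measured TCP pose, the force, the opening and the grip force at its end, in the units of the state.
- sense(): the state, without advancing time (a new reading comes with each control period).
- snapshot(name): name is "side" or "top" or "wrist"; returns the picture (384x512x3 uint8, blue, green, red); there is no depth.
- camera_params(name): a dict with "vfov" (degrees; the focal length in pixels is half the picture's height over the tangent of half this angle, whatever the lens; pixels are square), "cx", "cy" (the principal point, pixels), "R" (3x3) and "t" (3): a world point X has camera coordinates R X + t. Camera axes: x right, y down, z forward; pixel columns grow to the right and rows downward; lengths in mm; the calibration is good to about 2 mm. A picture is of the moment at which its call begins: read the wrist's pose just before it. camera_params takes no time and is no camera call; for the wrist camera it gives the pose at the moment of the call.
- hand_in(): hands the job in; it is judged then, once.
Trained networks look in the newest picture that a camera, given by its name, has taken for a name from the list of things; names that differ only in an ending like _2 or _b are one class to them, and where a whole thing is asked for, a point or a joint stands for the part that bears it (a point fixed in the world has none). Each returns a list of dicts, best first, with "conf" (0 to 1); they miss things now and then, are a little off and sometimes report something else, mostly with a low value. They report only what shows in the picture. A call takes as long as a camera call. They do not tell look-alikes from the thing itself.
- masks_of(camera, label): "pixels" (384x512 bool, what is visible of it) and "at" ([column, row] in pixels, amid what is visible of it).
- pinpoint(camera, label): "at" ([column, row] in pixels: a listed point, or the origin of a listed thing).
The state is a dict: "time": time; "joint_pos": joint angles; "qd": joint speeds; "joint_efforts": joint torques, N m; "tool_pos": TCP position; "tcp_rot": TCP orientation; "ft_force": force on the tool from outside, world axes, zero at the start; "wrist_torque": the same for the moment, N m; "finger_gap": finger opening in mm; "grip_force": force on a finger pad.
Only numpy, scipy, OpenCV 4.12 (cv2) and the standard library are available. Lean on these libraries where they do the work, as an engineer would, in place of code of your own. Each camera call takes 0.05 s, during which the arm holds its last target. There are 200 camera calls.

TASK

The lid of the jar in the pull-out caddy has only been set on top of the thread: without lifting it, turn it back (anticlockwise from above) until it drops into the thread, then screw it forward (clockwise) as far as it goes. Then push the caddy along the runners to its other station until it is held there, fully home. Let go of everything and leave the other things on the counter where they are.

Things in the scene. Friction and masses are not known exactly. Their poses are not given: they have to be found in the camera images.
- runner: Fixed chrome runner base on the counter, 360 x 130 mm, 17 mm high. Origin at the centre of its underside; +x is the way the caddy must be pushed (z up). On it rides the caddy, a chrome plate 180 x 110 mm, its upper face 23 mm above the counter, with a thin wire gallery up to 54 mm.
- caddy (a joint): Slide of the caddy on the runners, in m along runner +x: about 0 at the start (pulled out), 0.10 = the other station, which is also the end of its travel. A sprung roller under the plate holds it at both ends: pushing it out of the first station (over the first 10 mm) and into the other (over the last 15 mm) takes 10 to 12 N, between them 1 to 3 N. It stays where it is left.
- caddy_hoop (a point): Upright chrome hoop across the rear (-x) end of the caddy: this point is the middle of its level top bar, on its axis. The bar is round, 10 mm thick, 84 mm long along runner y, its axis 105 mm above the counter; open below and free behind it (-x side). It stands 108 mm behind the jar's axis.
- jar_base (a point): White ceramic jar, 84 mm across, held in the caddy and moving with it. This point, called the jar's origin, is the centre of its underside (23 mm above the counter); its axes are parallel to the runner's. Its neck has a two-start lug thread with two entry gaps half a turn apart; 6 mm high stops block clockwise turning of a lid that still lies on top of the thread.
- lid: Loose aluminium screw lid, about 140 g, 77 mm across, 61 mm high: skirt and cap 31 mm, on top an upright black finger bar. Origin at the centre of the skirt's lower edge, z up; x along the bar; half a turn gives the same lid. At the start it lies level on the thread, origin 70 mm above the jar's, its x 0.17 to 0.6 rad anticlockwise (from above) of jar x. Sideways play 1.5 mm.
- lid_bar (a point): Centre of the lid's finger bar, 46 mm above the lid's origin. The bar is straight, 56 mm long (lid x), 16 mm thick (lid y), 30 mm high.
- jar_top (a point): Centre of the jar neck's rim, 80 mm above its origin. The lid, let go between 1.17 and 1.45 rad anticlockwise of jar x, drops 13 mm by its own weight (lid origin 57 mm above the jar's). Turned clockwise it passes under the thread, in the last 0.6 rad sinks 3.3 mm more onto the rim (lid origin at 53.7 mm), and a stop ends the turn with the bar in line with jar x within 0.1 rad.
- tumbler: Glass tumbler, bystander, 70 mm across, 100 mm high; origin under its centre.
- denture_cup: Yellow lidded denture cup, bystander, 101 x 91 mm, 63 mm high; origin under its centre.
- comb: Wooden comb lying flat, bystander, 160 mm long (x), 31 mm wide, 6 mm thick; origin under its centre.
- denture_brush: White plastic denture brush lying flat, bristles up, bystander, 165 mm long (x), 23 mm high; origin under its middle.
- tweezers_tray: Low ceramic tray with steel tweezers in it, bystander, 150 x 70 mm, 18 mm high; origin under its centre.
- soap_dish: Round soap dish with a bar of soap, bystander, 110 mm across, 40 mm high; origin under its centre.
Mind the look-alikes: they are no part of the job. What is shaped like the lid but red is not meant.

How it is judged (in metres and radians):
On the way, in this order (a step that is already met when the one before it is completed fails the run):
1. the lid has dropped into the thread (z of lid in the frame of jar_base below 0.0595 m and angle between lid's own z axis and vertical below 0.08 rad), for 0.1 s.
2. the lid is screwed fully home (z of lid in the frame of jar_base between 0.05 and 0.0553 m and horizontal distance between lid and jar_base below 0.005 m and angle between the x axis of lid and the x axis of jar_base, either way round below 0.3 rad and angle between lid's own z axis and vertical below 0.06 rad), for 0.2 s.
3. the caddy is at its other station (value of joint caddy above 0.093 m and velocity of joint caddy below 0.01 m/s), for 0.2 s.
At the end, for the whole second after the job is handed in: The lid is on its seat (origin less than 55.3 mm above the jar's origin, within 5 mm of its axis, level within 0.06 rad, bar within 0.3 rad of jar x), the caddy stands at its other station (joint above 0.093 m), and all is at rest and released (all of step 2 and all of step 3 and linear speed of lid below 0.02 m/s); the robot touches nothing.
It fails at once if the lid is lifted (more than 6.5 mm above its starting height) (z of lid in the frame of jar_base above 0.0765 m).
It fails at once if one of the other things on the counter is moved more than 20 mm (distance of any of tumbler, denture_cup, comb, denture_brush, tweezers_tray, soap_dish from where it was at the start of the episode above 0.02 m).
It also fails if it takes over 54 s, if anything falls off the work surface, if the arm or the gripper's body presses on something with over 40 N, if the wrist force passes 120 N, or if a joint passes its speed limit or range.

## Working session

There is one attempt and no reset: what is moved stays moved. The work goes in short steps, Python scripts to look and compute and a tool call to move; the robot and the scene stay as the last step left them, time stands still between calls to the robot, and variables do not carry over. Pictures are saved under pics/ and viewed, at most 10 in all, crops included, and the job is handed in when it is done.

Besides the shell and the picture viewer there is one more tool, called after ">>>" as name(argument=value, ...), one argument or row to a line, values as JSON. step_arm: Moves the arm, as the interface text tells. Its arguments: {"type":"object","properties":{"targets":{"type":"array","items":{"type":"object","properties":{"angular":{"type":"array","items":{"type":"number","minimum":-1,"maximum":1}},"dp":{"type":"array","items":{"type":"number","minimum":-1,"maximum":1}},"fingers":{"type":"number"}}}},"newtons":{"type":"number"}},"required":["targets"]}

```bash
mkdir -p pics; cat > h.py <<'E'
import numpy as np, cv2
from bench import *
from scipy.spatial.transform import Rotation as Ro
def cam(n):
    p=camera_params(n); f=192/np.tan(np.radians(p['vfov'])/2)
    return f,p['cx'],p['cy'],np.array(p['R']),np.array(p['t'])
def atz(c,px,z):
    f,cx,cy,R,t=c; d=R.T@np.array([(px[0]-cx)/f,(px[1]-cy)/f,1]); o=-R.T@t
    return o+d*(z-o[2])/d[2]
def proj(c,X):
    f,cx,cy,R,t=c; v=R@np.array(X)+t; return np.array([f*v[0]/v[2]+cx,f*v[1]/v[2]+cy])
def tri(cs,ps):
    A=[];b=[]
    for c,p in zip(cs,ps):
        f,cx,cy,R,t=c; d=R.T@np.array([(p[0]-cx)/f,(p[1]-cy)/f,1]); d/=np.linalg.norm(d); o=-R.T@t
        P=np.eye(3)-np.outer(d,d); A.append(P); b.append(P@o)
    return np.linalg.lstsq(np.vstack(A),np.hstack(b),rcond=None)[0]
E
python3 - <<'E'
from h import *
print(sense())
ims=[]
for n in ['top','side']:
    im=snapshot(n); cv2.imwrite(f'pics/{n}0.png',im); ims.append(im)
    c=cam(n); print(n,c[0],-c[3].T@c[4])
    for l in ['runner','caddy_hoop','jar_base','lid','lid_bar','jar_top','denture_cup','tumbler','soap_dish','comb','denture_brush','tweezers_tray']:
        print(l,[(np.round(d['at']),round(d['conf'],2)) for d in pinpoint(n,l)][:4])
cv2.imwrite('pics/both.png',np.vstack(ims)[:, :])
cv2.imwrite('pics/both.png',cv2.resize(np.hstack(ims),(800,300)))
E
```

```text
{'time': 0.0, 'joint_pos': array([ 7.01620423e+01,  7.51536911e+00,  8.53307122e+01,  1.08481537e-03,
        8.72624813e+01, -4.89128460e+00]), 'qd': array([-0.03713802, -0.11843154,  0.01217376,  0.06269738, -0.04335368,
        0.0587359 ]), 'joint_efforts': array([ 2.05521996e-03, -5.69403327e+01, -5.00555921e+01, -5.46157150e-05,
        1.48147711e-02, -2.16307552e-05]), 'tool_pos': array([154.5129731 , 579.1778698 , 230.22799339]), 'tcp_rot': array([-1.79891925e+02, -1.03361589e-02,  1.65053264e+02]), 'ft_force': array([-0.22738508, -0.99829508, -0.43835488]), 'wrist_torque': array([0.04044519, 0.00583942, 0.03444927]), 'grip_force': 0.0, 'finger_gap': 85.63386406848498}
top 381.32539249986297 [ 500.69942188  -49.74258195 1105.06344722]
runner [(array([223., 218.]), 0.94)]
caddy_hoop [(array([275., 226.]), 0.97)]
jar_base [(array([235., 219.]), 0.78)]
lid [(array([313., 189.]), 0.83), (array([236., 219.]), 0.61)]
lid_bar [(array([314., 188.]), 0.66), (array([234., 218.]), 0.62)]
jar_top [(array([236., 218.]), 0.79), (array([223., 218.]), 0.5)]
denture_cup [(array([195., 155.])
[... 223 characters left out ...]
4345511189 [  157.1001901  -1320.18275156   917.71754495]
runner [(array([238., 221.]), 0.82)]
caddy_hoop [(array([239., 215.]), 0.95), (array([240., 201.]), 0.7), (array([235., 223.]), 0.35), (array([236., 200.]), 0.22)]
jar_base [(array([236., 222.]), 0.91)]
lid [(array([284., 260.]), 0.98), (array([238., 202.]), 0.73)]
lid_bar [(array([233., 193.]), 0.9), (array([285., 249.]), 0.7)]
jar_top []
denture_cup [(array([279., 202.]), 0.59)]
tumbler [(array([282., 233.]), 0.69)]
soap_dish [(array([286., 316.]), 0.62), (array([196., 207.]), 0.26)]
comb [(array([200., 208.]), 0.81), (array([236., 201.]), 0.49)]
denture_brush [(array([203., 242.]), 0.65)]
tweezers_tray [(array([209., 177.]), 0.67)]
```

View pics/top0.png

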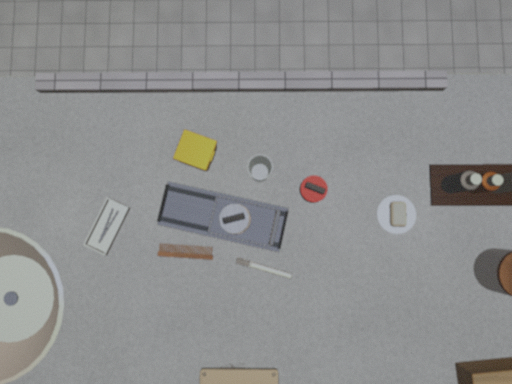

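View pics/side0.png

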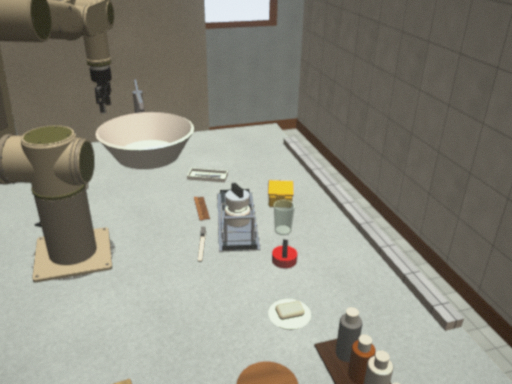

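Lid-shaped things in the top picture: the grey one at (234,218) and the red one at (314,189). The grey one sits on the jar in the caddy, so it fits the description. The red one stands on the counter and is the look-alike. I'll confirm this in a crop and measure.

```bash
python3 - <<'E'
from h import *
ct,cs=cam('top'),cam('side')
for n,z,pt in [('lid_bar',139,(234,218)),('hoop',105,(275,226)),('jar_base',23,(235,219)),('runner',0,(223,218)),('lid',93,(236,219))]:
    print(n,np.round(atz(ct,pt,z),1))
print('tri bar',tri([ct,cs],[(234,218),(233,193)]),'tri lid',tri([ct,cs],[(236,219),(238,202)]),'hoop',tri([ct,cs],[(275,226),(239,215)]))
im=snapshot('top')
for l in ['runner','lid','lid_bar']:
    for d in masks_of('top',l)[:2]:
        m=d['pixels'].astype(np.uint8); pts=cv2.findNonZero(m)
        print(l,d['conf'],d['at'],m.sum(),cv2.minAreaRect(pts))
# dark bar within lid
g=cv2.cvtColor(im,cv2.COLOR_BGR2GRAY)
sub=g[200:236,216:252]; ys,xs=np.nonzero((sub<50)&(np.hypot(*np.mgrid[-18:18,-18:18])<14))
X=np.c_[xs+216,ys+200].astype(np.float32); print(len(X),X.mean(0),cv2.minAreaRect(X))
for q in (X.mean(0),): print(atz(ct,q,154))
u,s,v=np.linalg.svd(X-X.mean(0)); a=atz(ct,X.mean(0),154);b=atz(ct,X.mean(0)+5*v[0],154); print('bar dir deg',np.degrees(np.arctan2(*(b-a)[1::-1])),s)
cv2.imwrite('pics/crop.png',cv2.resize(im[160:270,145:345],(800,440),interpolation=cv2.INTER_CUBIC))
E
```

```text
lid_bar [519.9   6.3 139. ]
hoop [499.8 -98.9 105. ]
jar_base [519.4  10.2  23. ]
runner [522.7  46.2   0. ]
lid [518.2   3.6  93. ]
tri bar [513.67645694   8.61541269 127.73683932] tri lid [519.85721795   3.00676005  96.03897019] hoop [498.32802606 -98.14818989 111.69062822]
runner 0.62 [216.0, 217.8] 5047 ((222.62953186035156, 215.8245849609375), (127.68944549560547, 46.78129196166992), 13.240520477294922)
lid 0.68 [311.9, 188.6] 591 ((313.5, 188.0), (26.0, 27.0), 90.0)
lid 0.59 [232.6, 218.7] 693 ((233.5, 218.0), (28.0, 29.0), 90.0)
lid_bar 0.9 [235.0, 218.5] 692 ((233.5, 218.0), (28.0, 29.0), 90.0)
lid_bar 0.6 [313.5, 187.2] 637 ((313.0000305175781, 188.00001525878906), (26.870058059692383, 28.284271240234375), 45.0)
0 [nan nan] ((0.0, 0.0), (0.0, 0.0), 0.0)
[nan nan nan]
bar dir deg nan []<stdin>:14: RuntimeWarning: Mean of empty slice.
  ret = um.true_divide(
<stdin>:15: RuntimeWarning: Mean of empty slice.
<stdin>:16: RuntimeWarning: Mean of empty slice.
```

View pics/crop.png

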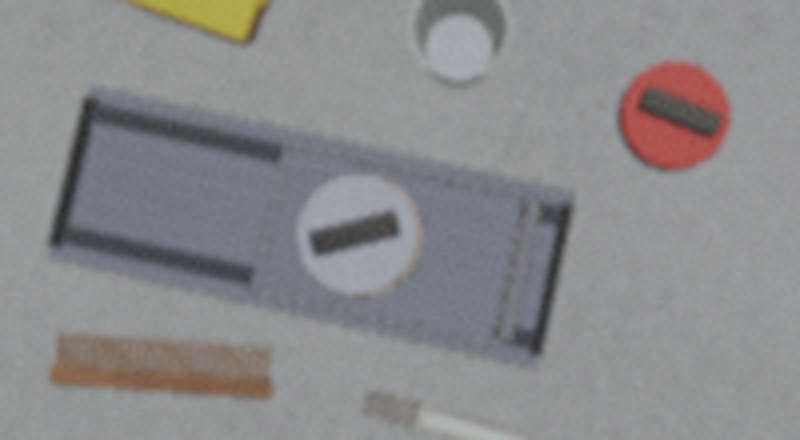

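The crop confirms it: the grey lid sits on the jar in the caddy with its bar around crop (355,232), and the red one at crop (675,115) is the look-alike. Runner yaw is about 78° (+x to the left in the picture) and the bar is at about 106°. I'm moving above the jar now.

>>> step_arm(
  targets=[
    {"dp": [-0.3,-0.28,-0.1],"fingers": 0},
    {"dp": [-0.6,-0.55,-0.1],"fingers": 0},
    {"dp": [-0.9,-0.83,-0.1],"fingers": 0},
    {"dp": [-0.9,-0.83,-0.1],"fingers": 0},
    {"dp": [-0.9,-0.83,-0.1],"fingers": 0},
    {"dp": [-0.9,-0.83,-0.1],"fingers": 0},
    {"dp": [-0.9,-0.83,-0.1],"fingers": 0},
    {"dp": [-0.9,-0.83,-0.1],"fingers": 0},
  ],
)

```text
validation failed for argument at $.ta...
```

>>> step_arm(
  targets=[
    {"dp": [-0.3,-0.28,0],"fingers": 0},
    {"dp": [-0.6,-0.55,0],"fingers": 0},
    {"dp": [-0.9,-0.83,0],"fingers": 0},
    {"dp": [-0.9,-0.83,0],"fingers": 0},
    {"dp": [-0.9,-0.83,0],"fingers": 0},
    {"dp": [-0.9,-0.83,0],"fingers": 0},
    {"dp": [-0.9,-0.83,0],"fingers": 0},
    {"dp": [-0.9,-0.83,0],"fingers": 0},
  ],
)

```text
validation failed for argument at $.ta...
```

>>> step_arm(
  targets=[
    {"dp": [-0.25,-0.22,0],"angular": [0,0,0.05],"fingers": 0},
    {"dp": [-0.5,-0.45,0],"angular": [0,0,0.1],"fingers": 0},
    {"dp": [-0.7,-0.635,0],"angular": [0,0,0.15],"fingers": 0},
    {"dp": [-0.7,-0.635,0],"angular": [0,0,0.2],"fingers": 0},
    {"dp": [-0.7,-0.635,0],"angular": [0,0,0.25],"fingers": 0},
    {"dp": [-0.7,-0.635,0],"angular": [0,0,0.3],"fingers": 0},
    {"dp": [-0.7,-0.635,0],"angular": [0,0,0.328],"fingers": 0},
    {"dp": [-0.7,-0.635,0],"angular": [0,0,0.328],"fingers": 0},
  ],
)

```text
time: 2.5
tool_pos: [257.3, 420.9, 231.4]
tcp_rot: [180.0, -0.0, 106.1]
ft_force: [0.2, 0.3, 0.1]
finger_gap: 84.9
grip_force: 0.0
```

```bash
python3 - <<'E'
from h import *
s=sense(); print(s['time'],s['tool_pos'],s['tcp_rot'],s['joint_pos'])
c=cam('wrist'); im=snapshot('wrist'); cv2.imwrite('pics/w1.png',im); np.savez('w1.npz',im=im,R=c[3],t=c[4],k=c[:3])
for l,z in [('lid_bar',139),('lid',93),('jar_top',103),('jar_base',23),('caddy_hoop',105),('runner',0)]:
    for d in pinpoint('wrist',l)[:2]: print(l,np.round(d['at'],1),round(d['conf'],2),np.round(atz(c,d['at'],z),1))
E
```

```text
2.5 [257.25756819 420.92413536 231.38449097] [ 1.79990152e+02 -7.64025739e-03  1.06050367e+02] [ 5.26103058e+01 -9.28266759e+00  1.01834913e+02  2.71066413e-04
  8.74352937e+01  3.65599273e+01]
```

View pics/w1.png

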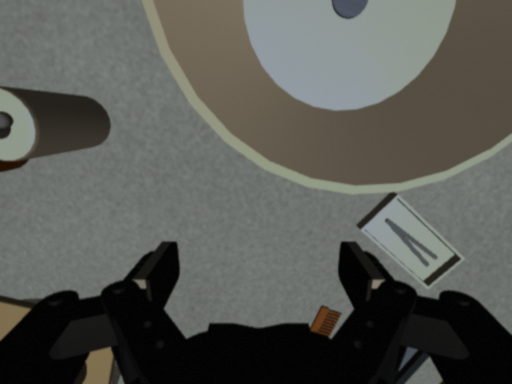

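The first two calls were refused because "angular" was missing, so only the third ran. The view shows the basin and the tray, but no lid yet. I'll carry on from here.

>>> step_arm(
  targets=[
    {"dp": [-0.3,0.1,-0.09],"angular": [0,0,0],"fingers": 0},
    {"dp": [-0.6,0.2,-0.09],"angular": [0,0,0],"fingers": 0},
    {"dp": [-0.9,0.3,-0.09],"angular": [0,0,0],"fingers": 0},
    {"dp": [-1,0.34,-0.09],"angular": [0,0,0],"fingers": 0},
    {"dp": [-1,0.34,-0.09],"angular": [0,0,0],"fingers": 0},
    {"dp": [-1,0.34,-0.09],"angular": [0,0,0],"fingers": 0},
    {"dp": [-1,0.34,-0.09],"angular": [0,0,0],"fingers": 0},
    {"dp": [-1,0.34,-0.09],"angular": [0,0,0],"fingers": 0},
  ],
)

```text
time: 3.85
tool_pos: [377.2, 248.2, 249.2]
tcp_rot: [-180.0, -0.0, 106.1]
ft_force: [-0.4, 0.2, 0.0]
finger_gap: 85.5
grip_force: 0.0
```

>>> step_arm(
  targets=[
    {"dp": [-0.3,0.1,0],"angular": [0,0,0],"fingers": 0},
    {"dp": [-0.6,0.2,0],"angular": [0,0,0],"fingers": 0},
    {"dp": [-0.9,0.3,0],"angular": [0,0,0],"fingers": 0},
    {"dp": [-1,0.34,0],"angular": [0,0,0],"fingers": 0},
    {"dp": [-1,0.34,0],"angular": [0,0,0],"fingers": 0},
    {"dp": [-1,0.34,0],"angular": [0,0,0],"fingers": 0},
    {"dp": [-1,0.34,0],"angular": [0,0,0],"fingers": 0},
    {"dp": [-1,0.34,0],"angular": [0,0,0],"fingers": 0},
  ],
)

```text
time: 4.85
tool_pos: [498.0, 74.9, 249.5]
tcp_rot: [180.0, -0.0, 106.1]
ft_force: [-0.8, -1.0, -0.2]
finger_gap: 85.1
grip_force: 0.0
```

```bash
python3 - <<'E'
from h import *
s=sense(); print(s['time'],s['tool_pos'],s['tcp_rot'],s['joint_pos'])
c=cam('wrist'); im=snapshot('wrist'); cv2.imwrite('pics/w2.png',im); np.savez('w2.npz',im=im,R=c[3],t=c[4],k=c[:3]); print('cam',-c[3].T@c[4])
for l,z in [('lid_bar',139),('lid',93),('jar_top',103),('jar_base',23),('caddy_hoop',105),('runner',0)]:
    for d in pinpoint('wrist',l)[:2]: print(l,np.round(d['at'],1),round(d['conf'],2),np.round(atz(c,d['at'],z),1))
E
```

```text
4.85 [497.97449813  74.86583926 249.45639117] [ 1.79983004e+02 -6.80838590e-04  1.06103570e+02] [ 2.71093830e+00 -8.04140360e+00  9.88407489e+01  4.59936376e-03
  8.91842790e+01 -1.33926961e+01]
cam [478.11974328 143.74551579 391.94411407]
lid_bar [263.3 257.6] 0.6 [522.1   8.7 139. ]
lid [273.1 338.9] 0.6 [ 578. -131.   93.]
lid [260.8 238.5] 0.55 [519.9   8.   93. ]
caddy_hoop [406.8 176.6] 0.74 [649.3 127.6 105. ]
caddy_hoop [220.5 312.5] 0.65 [498.  -99.1 105. ]
runner [271.6 188.3] 0.58 [525.4  49.1   0. ]
```

View pics/w2.png

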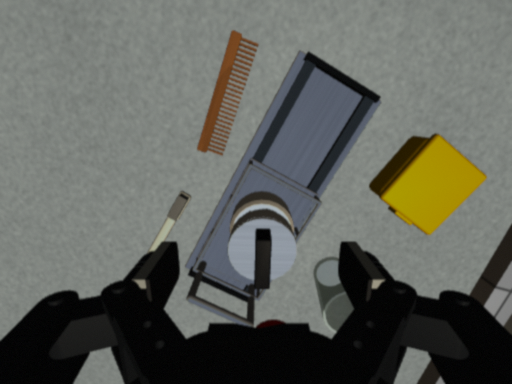

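The wrist view shows the grey lid on the jar at (263,245) with its bar aligned to tool x, and the hoop at (222,300). I'll refine the bar axis and the runner yaw from this frame.

```bash
python3 - <<'E'
from h import *
d=np.load('w2.npz'); c=(*d['k'],d['R'],d['t']); im=d['im']; g=cv2.cvtColor(im,cv2.COLOR_BGR2GRAY)
print(c[:3])
for r in (235,240,245,250,255,260,265,270):
    row=g[r,235:295].astype(int); dk=np.nonzero(row<60)[0]; 
    if len(dk): print(r,dk.min()+235,dk.max()+235)
a=atz(c,(263.3,232),154);b=atz(c,(263.3,286),154)
print(a,b,np.degrees(np.arctan2(*(a-b)[1::-1])),(a+b)/2, np.linalg.norm(a-b))
# runner edges: dark track strips / edge lines
def yaw(p,q,z):
    a,b=atz(c,p,z),atz(c,q,z); return np.degrees(np.arctan2(*(b-a)[1::-1])),np.linalg.norm(a-b)
e=cv2.Canny(g,40,100); L=cv2.HoughLinesP(e,1,np.pi/360,40,minLineLength=60,maxLineGap=8)
for l in L[:,0]:
    if 180<min(l[0],l[2]) and max(l[0],l[2])<385 and max(l[1],l[3])<290: print(l,yaw(l[2:],l[:2],17))
E
```

```text
(np.float64(270.9619743094701), np.float64(258.44228332592587), np.float64(195.81185847555116))
235 256 270
240 256 270
245 256 270
250 256 270
255 256 270
260 255 269
265 255 269
270 255 269
[511.78139189  42.86946185 154.        ] [528.62016363 -14.22674528 154.        ] 106.43180396768733 [520.20077776  14.32135829 154.        ] 59.52748190933982
[189 276 309  52] (np.float64(-102.29086682826323), np.float64(363.1221536755685))
[305 188 367  88] (np.float64(-102.70216076568046), np.float64(152.3457634549978))
[294 238 381 101] (np.float64(-102.38422193722165), np.float64(222.81427992314678))
[188 273 246 164] (np.float64(-102.27176275041221), np.float64(196.86691441802685))
[314 196 377  95] (np.float64(-102.21535584053252), np.float64(155.55133741331954))
[260 164 320  58] (np.float64(-103.10647710362086), np.float64(153.5536702952677))
[206 152 247  80] (np.float64(-105.95229670538465), np.float64(108.37259672554475))
[204 152 250  71] (np.float64(-105.97478545984922), np.float64(120.89416750720748))
[234 104 255  42] (np.float64(-94.81390579693065), np.float64(77.75772298932743
[... 544 characters left out ...]
8), np.float64(99.75848874249657))
[216 129 253  60] (np.float64(-104.66272129271181), np.float64(98.13268985513149))
[215 125 251  41] (np.float64(-99.88367251525783), np.float64(111.71209953577076))
[211 137 253  42] (np.float64(-100.46443573513362), np.float64(128.6598025753912))
[318 169 361  98] (np.float64(-102.01851687702379), np.float64(106.33755723151648))
[189 275 224 210] (np.float64(-102.42218190049194), np.float64(123.86529075369053))
[186 263 299  50] (np.float64(-102.54843909531928), np.float64(340.20327664210305))
[263 139 304  62] (np.float64(-102.1158944966763), np.float64(108.06448743747511))
[311  53 380  97] (np.float64(166.97333237411434), np.float64(106.0910266671547))
```

>>> step_arm(
  targets=[
    {"dp": [-0.25,0.02,0],"angular": [0,0,0],"fingers": 0},
    {"dp": [-0.355,0.02,0.1],"angular": [0,0,0],"fingers": 0},
    {"dp": [-0.355,0.02,0.3],"angular": [0,0,0],"fingers": 0},
    {"dp": [-0.355,0.02,0.45],"angular": [0,0,0],"fingers": 0},
    {"dp": [-0.355,0.02,0.55],"angular": [0,0,0],"fingers": 0},
    {"dp": [-0.355,0.02,0.6],"angular": [0,0,0],"fingers": 0},
    {"dp": [-0.355,0.02,0.6],"angular": [0,0,0],"fingers": 0},
    {"dp": [-0.355,0.02,0.6],"angular": [0,0,0],"fingers": 0.3},
  ],
)

```text
time: 6.2
tool_pos: [522.5, 6.8, 130.5]
tcp_rot: [179.9, 0.0, 106.0]
ft_force: [1.3, -0.0, 0.6]
finger_gap: 69.9
grip_force: 0.0
```

>>> step_arm(
  targets=[
    {"dp": [0,0,0],"angular": [0,0,0],"fingers": 0.5},
    {"dp": [0,0,0],"angular": [0,0,0],"fingers": 0.6},
    {"dp": [0,0,0],"angular": [0,0,0],"fingers": 0.7},
    {"dp": [0,0,0],"angular": [0,0,0],"fingers": 0.8},
    {"dp": [0,0,0],"angular": [0,0,0],"fingers": 1},
    {"dp": [0,0,0],"angular": [0,0,0],"fingers": 1},
    {"dp": [0,0,0],"angular": [0,0,0],"fingers": 1},
    {"dp": [0,0,0],"angular": [0,0,0],"fingers": 1},
  ],
  newtons=40,
)

```text
time: 7.2
tool_pos: [521.8, 6.8, 129.4]
tcp_rot: [180.0, 0.0, 106.0]
ft_force: [-0.5, -0.4, 3.0]
finger_gap: 15.5
grip_force: 39.7
```

```bash
python3 - <<'E'
from h import *
s=sense(); print({k:np.round(v,2) for k,v in s.items()})
E
```

```text
{'time': np.float64(7.2), 'joint_pos': array([ -4.88,  -0.47, 104.4 ,  -0.  ,  76.06, -20.9 ]), 'qd': array([-0.06,  0.11, -0.03, -0.05,  0.03, -0.08]), 'joint_efforts': array([-1.100e-01, -4.595e+01, -4.649e+01, -3.000e-02, -1.100e-01,
       -0.000e+00]), 'tool_pos': array([521.83,   6.83, 129.43]), 'tcp_rot': array([179.99,   0.  , 106.02]), 'ft_force': array([-0.49, -0.41,  3.02]), 'wrist_torque': array([0.  , 0.04, 0.01]), 'grip_force': np.float64(39.7), 'finger_gap': np.float64(15.49)}
```

>>> step_arm(
  targets=[
    {"dp": [0,0,0],"angular": [0,0,-0.035],"fingers": 1},
    {"dp": [0,0,0],"angular": [0,0,-0.07],"fingers": 1},
    {"dp": [0,0,0],"angular": [0,0,-0.105],"fingers": 1},
    {"dp": [0,0,0],"angular": [0,0,-0.14],"fingers": 1},
    {"dp": [0,0,0],"angular": [0,0,-0.18],"fingers": 1},
    {"dp": [0,0,0],"angular": [0,0,-0.22],"fingers": 1},
    {"dp": [0,0,0],"angular": [0,0,-0.259],"fingers": 1},
    {"dp": [0,0,0],"angular": [0,0,-0.259],"fingers": 1},
  ],
)

```text
time: 8.2
tool_pos: [521.3, 6.8, 128.8]
tcp_rot: [-180.0, -0.0, 152.6]
ft_force: [-0.0, 0.5, -0.4]
finger_gap: 15.0
grip_force: 39.3
```

```bash
python3 - <<'E'
from h import *
s=sense(); print({k:np.round(s[k],2) for k in ('tool_pos','tcp_rot','ft_force','wrist_torque','finger_gap','joint_pos')})
E
```

```text
{'tool_pos': array([521.35,   6.83, 128.77]), 'tcp_rot': array([-1.7998e+02, -5.0000e-02,  1.5259e+02]), 'ft_force': array([-0.02,  0.52, -0.4 ]), 'wrist_torque': array([ 0.04, -0.02,  0.  ]), 'finger_gap': np.float64(15.0), 'joint_pos': array([ -4.88,  -0.44, 104.44,  -0.  ,  76.06, -67.48])}
```

>>> step_arm(
  targets=[
    {"dp": [0,0,0],"angular": [0,0,0],"fingers": 0.5},
    {"dp": [0,0,0],"angular": [0,0,0],"fingers": 0.4},
    {"dp": [0,0,0],"angular": [0,0,0],"fingers": 0.4},
    {"dp": [0,0,0],"angular": [0,0,0],"fingers": 0.4},
    {"dp": [0,0,0],"angular": [0,0,0],"fingers": 0.4},
    {"dp": [0,0,0],"angular": [0,0,0],"fingers": 0.4},
    {"dp": [0,0,0],"angular": [0,0,0],"fingers": 0.4},
    {"dp": [0,0,0],"angular": [0,0,0],"fingers": 0.4},
  ],
)

```text
time: 9.2
tool_pos: [521.7, 6.8, 129.3]
tcp_rot: [-180.0, -0.0, 152.6]
ft_force: [-0.2, 0.4, -0.5]
finger_gap: 51.4
grip_force: 0.0
```

```bash
python3 - <<'E'
from h import *
s=sense(); print({k:np.round(s[k],2) for k in ('time','tool_pos','tcp_rot','ft_force','finger_gap')})
im=snapshot('wrist'); i2=snapshot('side'); c=cam('side')
cr=i2[165:265,190:300]
cv2.imwrite('pics/r1.png',np.hstack([im[:, :],cv2.resize(cr,(288,384))[:, :]]))
for l in ['lid','lid_bar']: print(l,[(np.round(d['at'],1),round(d['conf'],2)) for d in pinpoint('side',l)][:3])
for z in (139,126): print(z,proj(c,(521.3,6.8,z)))
for z in (93,80): print(z,proj(c,(521.3,6.8,z)))
E
```

```text
{'time': np.float64(9.2), 'tool_pos': array([521.72,   6.82, 129.28]), 'tcp_rot': array([-180.  ,   -0.  ,  152.64]), 'ft_force': array([-0.16,  0.36, -0.5 ]), 'finger_gap': np.float64(51.44)}
lid [(array([235.4, 207.9]), 0.68), (array([283.6, 259.1]), 0.57)]
lid_bar [(array([233.7, 196. ]), 0.9), (array([283.3, 248.6]), 0.79)]
139 [237.50437704 189.86507245]
126 [237.52588941 193.37849791]
93 [237.57970369 202.16751226]
80 [237.60059627 205.57971361]
```

View pics/r1.png

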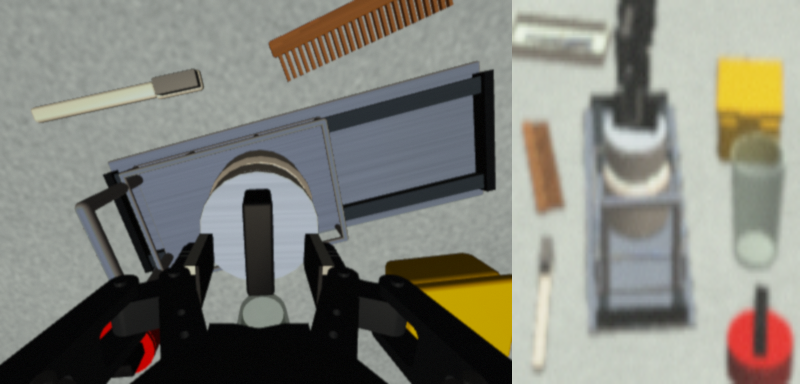

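```bash
python3 - <<'E'
from h import *
c=cam('wrist')
th=np.linspace(0,2*np.pi,72)
for dz in (0,13):
    P=np.array([proj(c,(521.7+38.5*np.cos(t),6.8+38.5*np.sin(t),124-dz)) for t in th]); print(dz,P.min(0),P.max(0))
    a=np.radians(152.6); u=np.array([np.cos(a),np.sin(a)]);v=np.array([-u[1],u[0]])
    print([np.round(proj(c,(*(np.array([521.7,6.8])+i*28*u+j*8*v),154-dz))) for i in(-1,1) for j in (-1,1)])
E
```

```text
0 [194.38663414 178.20801599] [323.45491281 296.18591965]
[array([274., 316.]), array([243., 316.]), array([276., 215.]), array([242., 215.])]
13 [199.01572792 173.47920311] [318.81952534 284.07110978]
[array([273., 300.]), array([245., 299.]), array([275., 206.]), array([243., 206.])]
```

The measured cap span, columns 200–318, matches the dropped prediction, so the lid has dropped into the thread. Next I lower 13 mm, regrip and screw it home.

>>> step_arm(
  targets=[
    {"dp": [0,0,0.03],"angular": [0,0,0],"fingers": 0.4},
    {"dp": [0,0,0.065],"angular": [0,0,0],"fingers": 0.5},
    {"dp": [0,0,0.065],"angular": [0,0,0],"fingers": 0.7},
    {"dp": [0,0,0.065],"angular": [0,0,0],"fingers": 0.8},
    {"dp": [0,0,0.065],"angular": [0,0,0],"fingers": 1},
    {"dp": [0,0,0.065],"angular": [0,0,0],"fingers": 1},
    {"dp": [0,0,0.065],"angular": [0,0,0],"fingers": 1},
    {"dp": [0,0,0.065],"angular": [0,0,0],"fingers": 1},
  ],
)

```text
time: 10.4
tool_pos: [521.7, 6.8, 116.3]
tcp_rot: [180.0, 0.0, 152.6]
ft_force: [0.1, 0.1, -1.5]
finger_gap: 15.1
grip_force: 40.1
```

>>> step_arm(
  targets=[
    {"dp": [0,0,0],"angular": [0,0,0.028],"fingers": 1},
    {"dp": [0,0,0],"angular": [0,0,0.056],"fingers": 1},
    {"dp": [0,0,0],"angular": [0,0,0.084],"fingers": 1},
    {"dp": [0,0,0],"angular": [0,0,0.112],"fingers": 1},
    {"dp": [0,0,0],"angular": [0,0,0.14],"fingers": 1},
    {"dp": [0,0,0],"angular": [0,0,0.168],"fingers": 1},
    {"dp": [0,0,0],"angular": [0,0,0.196],"fingers": 1},
    {"dp": [0,0,0],"angular": [0,0,0.222],"fingers": 1},
  ],
)

```text
time: 11.4
tool_pos: [521.7, 6.8, 116.3]
tcp_rot: [-180.0, 0.0, 112.5]
ft_force: [0.2, -0.6, -0.5]
finger_gap: 15.4
grip_force: 40.1
```

```bash
python3 - <<'E'
from h import *
s=sense(); print({k:np.round(s[k],2) for k in ('time','tool_pos','tcp_rot','ft_force','wrist_torque','finger_gap')})
E
```

```text
{'time': np.float64(11.4), 'tool_pos': array([521.71,   6.8 , 116.3 ]), 'tcp_rot': array([-180.  ,    0.  ,  112.52]), 'ft_force': array([ 0.17, -0.62, -0.5 ]), 'wrist_torque': array([-0.04,  0.08, -0.03]), 'finger_gap': np.float64(15.37)}
```

Now the last 35°, sinking 3.3 mm as it turns.

>>> step_arm(
  targets=[
    {"dp": [0,0,0.001],"angular": [0,0,0.025],"fingers": 1},
    {"dp": [0,0,0.003],"angular": [0,0,0.05],"fingers": 1},
    {"dp": [0,0,0.006],"angular": [0,0,0.08],"fingers": 1},
    {"dp": [0,0,0.009],"angular": [0,0,0.11],"fingers": 1},
    {"dp": [0,0,0.012],"angular": [0,0,0.14],"fingers": 1},
    {"dp": [0,0,0.015],"angular": [0,0,0.17],"fingers": 1},
    {"dp": [0,0,0.017],"angular": [0,0,0.194],"fingers": 1},
    {"dp": [0,0,0.017],"angular": [0,0,0.194],"fingers": 1},
  ],
)

```text
time: 12.4
tool_pos: [521.4, 7.1, 113.1]
tcp_rot: [-180.0, 0.0, 77.8]
ft_force: [-5.3, 1.7, 4.6]
finger_gap: 15.2
grip_force: 54.8
```

```bash
python3 - <<'E'
from h import *
s=sense(); print({k:np.round(s[k],2) for k in ('time','tool_pos','tcp_rot','ft_force','wrist_torque','finger_gap','joint_pos')})
E
```

```text
{'time': np.float64(12.4), 'tool_pos': array([521.38,   7.06, 113.12]), 'tcp_rot': array([-1.7995e+02,  1.0000e-02,  7.7850e+01]), 'ft_force': array([-5.25,  1.71,  4.65]), 'wrist_torque': array([0.13, 0.81, 0.92]), 'finger_gap': np.float64(15.21), 'joint_pos': array([ -4.86,   0.5 , 105.23,  -0.  ,  74.32,   7.29])}
```

>>> step_arm(
  targets=[
    {"dp": [0,0,0],"angular": [0,0,0.01],"fingers": 1},
    {"dp": [0,0,0],"angular": [0,0,0.02],"fingers": 1},
    {"dp": [0,0,0.001],"angular": [0,0,0.025],"fingers": 1},
    {"dp": [0,0,0.001],"angular": [0,0,0.03],"fingers": 1},
    {"dp": [0,0,0.001],"angular": [0,0,0.03],"fingers": 1},
    {"dp": [0,0,0.001],"angular": [0,0,0.03],"fingers": 1},
    {"dp": [0,0,0.001],"angular": [0,0,0.03],"fingers": 1},
    {"dp": [0,0,0.001],"angular": [0,0,0.03],"fingers": 1},
  ],
)

```text
time: 13.4
tool_pos: [521.5, 7.2, 113.2]
tcp_rot: [-180.0, 0.0, 72.6]
ft_force: [-5.4, 0.9, 7.8]
finger_gap: 15.4
grip_force: 96.3
```

```bash
python3 - <<'E'
from h import *
s=sense(); print({k:np.round(s[k],2) for k in ('time','tool_pos','tcp_rot','ft_force','wrist_torque','finger_gap','grip_force')})
E
```

```text
{'time': np.float64(13.4), 'tool_pos': array([521.47,   7.23, 113.24]), 'tcp_rot': array([-1.7997e+02,  3.0000e-02,  7.2650e+01]), 'ft_force': array([-5.38,  0.9 ,  7.82]), 'wrist_torque': array([0.17, 1.11, 2.68]), 'finger_gap': np.float64(15.39), 'grip_force': np.float64(96.33)}
```

The torque has risen to 2.7 N m, so the lid is at the stop. I'll release and rise.

>>> step_arm(
  targets=[
    {"dp": [0,0,0],"angular": [0,0,-0.015],"fingers": 1},
    {"dp": [0,0,0],"angular": [0,0,-0.015],"fingers": 0.5},
    {"dp": [0,0,0],"angular": [0,0,-0.015],"fingers": 0.3},
    {"dp": [0,0,0],"angular": [0,0,-0.015],"fingers": 0.3},
    {"dp": [0,0,-0.1],"angular": [0,0,-0.015],"fingers": 0.3},
    {"dp": [0,0,-0.3],"angular": [0,0,-0.015],"fingers": 0.3},
    {"dp": [0,0,-0.5],"angular": [0,0,-0.015],"fingers": 0.3},
    {"dp": [0,0,-0.5],"angular": [0,0,-0.015],"fingers": 0.3},
  ],
)

```text
time: 14.4
tool_pos: [524.2, 6.6, 217.1]
tcp_rot: [179.6, -0.1, 75.0]
ft_force: [0.8, -0.0, 0.2]
finger_gap: 59.8
grip_force: 0.0
```

```bash
python3 - <<'E'
from h import *
s=sense(); print({k:np.round(s[k],2) for k in ('time','tool_pos','tcp_rot','ft_force','finger_gap')})
c=cam('wrist'); im=snapshot('wrist'); cv2.imwrite('pics/w3.png',im)
th=np.linspace(0,2*np.pi,72)
for dz in (13,16.3):
    P=np.array([proj(c,(521.7+38.5*np.cos(t),6.8+38.5*np.sin(t),124-dz)) for t in th]); print(dz,P.min(0),P.max(0))
    a=np.radians(77.6); u=np.array([np.cos(a),np.sin(a)]);v=np.array([-u[1],u[0]])
    print([np.round(proj(c,(*(np.array([521.7,6.8])+i*28*u+j*8*v),154-dz))) for i in(-1,1) for j in (-1,1)])
for l,z in [('caddy_hoop',105),('lid_bar',123),('jar_base',23)]:
    for d in pinpoint('wrist',l)[:2]: print(l,np.round(d['at'],1),round(d['conf'],2),np.round(atz(c,d['at'],z),1))
E
```

```text
{'time': np.float64(14.4), 'tool_pos': array([524.25,   6.55, 217.05]), 'tcp_rot': array([ 1.7957e+02, -8.0000e-02,  7.5030e+01]), 'ft_force': array([ 0.78, -0.01,  0.15]), 'finger_gap': np.float64(59.8)}
13 [214.6572513  154.05950061] [295.30630062 231.61253451]
[array([265., 234.]), array([247., 235.]), array([263., 171.]), array([243., 172.])]
16.3 [215.16656809 153.57876185] [294.84027634 230.27054315]
[array([265., 233.]), array([247., 233.]), array([263., 171.]), array([244., 172.])]
caddy_hoop [257.1 286.6] 0.87 [496.1 -96.1 105. ]
lid_bar [255.8 196.7] 0.79 [522.8   7.9 123. ]
```

View pics/w3.png

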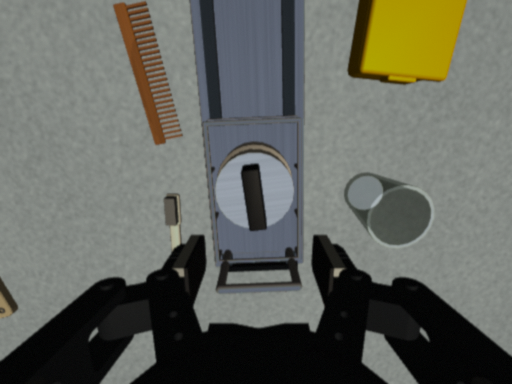

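The lid bar in the picture is about 4° anticlockwise of the runner, consistent with the stop. It sits around (254,197), and the hoop is at (257,287). Next I go behind the hoop with shut fingers.

>>> step_arm(
  targets=[
    {"dp": [-0.2,0.03,0],"angular": [0,0,-0.0144],"fingers": 1},
    {"dp": [-0.4,0.03,0],"angular": [0,0,-0.0144],"fingers": 1},
    {"dp": [-0.6,0.03,0],"angular": [0,0,-0.0144],"fingers": 1},
    {"dp": [-0.725,0.03,0],"angular": [0,0,-0.0144],"fingers": 1},
    {"dp": [-0.725,0.03,0],"angular": [0,0,-0.0144],"fingers": 1},
    {"dp": [-0.725,0.03,0],"angular": [0,0,-0.0144],"fingers": 1},
    {"dp": [-0.725,0.03,0],"angular": [0,0,-0.0144],"fingers": 1},
    {"dp": [-0.725,0.03,0],"angular": [0,0,-0.0144],"fingers": 1},
  ],
)

```text
time: 15.6
tool_pos: [490.3, -134.1, 212.6]
tcp_rot: [-180.0, -0.0, 77.7]
ft_force: [1.1, 0.6, 0.5]
finger_gap: -0.1
grip_force: 0.0
```

```bash
python3 - <<'E'
from h import *
s=sense(); print({k:np.round(s[k],2) for k in ('time','tool_pos','tcp_rot','ft_force','finger_gap','joint_pos')})
c=cam('top'); im=snapshot('top')
for d in pinpoint('top','caddy_hoop')[:2]: print(d['at'],d['conf'],atz(c,d['at'],105))
cv2.imwrite('pics/t2.png',cv2.resize(im[130:300,140:340],(800,600)*1,interpolation=cv2.INTER_CUBIC))
E
```

```text
{'time': np.float64(15.6), 'tool_pos': array([ 490.32, -134.05,  212.58]), 'tcp_rot': array([-1.7999e+02, -1.0000e-02,  7.7720e+01]), 'ft_force': array([1.07, 0.63, 0.45]), 'finger_gap': np.float64(-0.08), 'joint_pos': array([-21.07,  -6.31, 101.09,   0.  ,  85.22,  -8.8 ])}
[271.4, 224.1] 0.57 [504.74087932 -89.51765562 105.        ]
```

>>> step_arm(
  targets=[
    {"dp": [0,0,0.15],"angular": [0,0,0],"fingers": 1},
    {"dp": [0,0,0.3],"angular": [0,0,0],"fingers": 1},
    {"dp": [0,0,0.45],"angular": [0,0,0],"fingers": 1},
    {"dp": [0,0,0.6],"angular": [0,0,0],"fingers": 1},
    {"dp": [0,0,0.62],"angular": [0,0,0],"fingers": 1},
    {"dp": [0.02,0,0.62],"angular": [0,0,0],"fingers": 1},
    {"dp": [0.05,0,0.62],"angular": [0,0,0],"fingers": 1},
    {"dp": [0.05,0,0.62],"angular": [0,0,0],"fingers": 1},
  ],
)

```text
time: 16.7
tool_pos: [493.3, -124.8, 90.0]
tcp_rot: [179.9, 0.0, 77.7]
ft_force: [1.0, 0.2, 0.1]
finger_gap: -0.3
grip_force: 0.0
```

>>> step_arm(
  targets=[
    {"dp": [0.02,0,0],"angular": [0,0,0],"fingers": 1},
    {"dp": [0.05,0,0],"angular": [0,0,0],"fingers": 1},
    {"dp": [0.08,0,0],"angular": [0,0,0],"fingers": 1},
    {"dp": [0.11,0,0],"angular": [0,0,0],"fingers": 1},
    {"dp": [0.15,0,0],"angular": [0,0,0],"fingers": 1},
    {"dp": [0.19,0,0],"angular": [0,0,0],"fingers": 1},
    {"dp": [0.23,0,0],"angular": [0,0,0],"fingers": 1},
    {"dp": [0.25,0,0],"angular": [0,0,0],"fingers": 1},
  ],
)

```text
time: 17.7
tool_pos: [503.3, -75.5, 88.8]
tcp_rot: [180.0, -0.0, 77.7]
ft_force: [-0.3, -2.0, 0.4]
finger_gap: -0.4
grip_force: 1.0
```

```bash
python3 - <<'E'
from h import *
s=sense(); print({k:np.round(s[k],2) for k in ('time','tool_pos','tcp_rot','ft_force','finger_gap','joint_pos')})
c=cam('wrist'); im=snapshot('wrist'); cv2.imwrite('pics/w4.png',im)
for d in pinpoint('wrist','caddy_hoop')[:2]: print(d['at'],d['conf'],atz(c,d['at'],105))
E
```

```text
{'time': np.float64(17.7), 'tool_pos': array([503.29, -75.47,  88.8 ]), 'tcp_rot': array([ 1.7998e+02, -2.0000e-02,  7.7680e+01]), 'ft_force': array([-0.3 , -2.04,  0.45]), 'finger_gap': np.float64(-0.4), 'joint_pos': array([-1.4320e+01,  1.2000e-01,  1.0834e+02,  2.0000e-02,  7.1530e+01,
       -2.0000e+00])}
[259.7, 229.5] 0.62 [507.47848682 -59.38065606 105.        ]
```

View pics/w4.png

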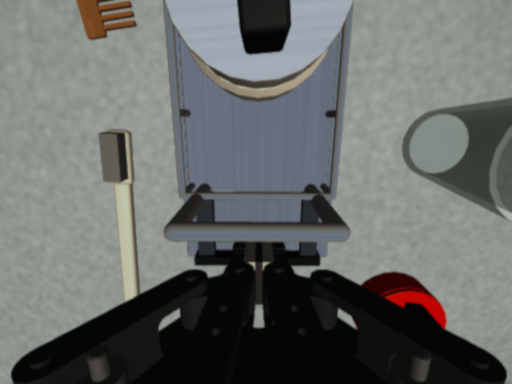

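The fingers press on the hoop at (258,232), and the caddy has moved about 40 mm under a 2 N load. I'll keep pushing.

>>> step_arm(
  targets=[
    {"dp": [0.03,0,0],"angular": [0,0,0],"fingers": 1},
    {"dp": [0.07,0,0],"angular": [0,0,0],"fingers": 1},
    {"dp": [0.11,0,0],"angular": [0,0,0],"fingers": 1},
    {"dp": [0.15,0,0],"angular": [0,0,0],"fingers": 1},
    {"dp": [0.19,0,0],"angular": [0,0,0],"fingers": 1},
    {"dp": [0.22,0,0],"angular": [0,0,0],"fingers": 1},
    {"dp": [0.24,0,0],"angular": [0,0,0],"fingers": 1},
    {"dp": [0.25,0,0],"angular": [0,0,0],"fingers": 1},
  ],
)

```text
time: 18.8
tool_pos: [513.4, -28.6, 88.7]
tcp_rot: [-180.0, 0.2, 77.7]
ft_force: [-3.2, -11.4, 0.1]
finger_gap: -0.2
grip_force: 5.5
```

>>> step_arm(
  targets=[
    {"dp": [0.005,0,0],"angular": [0,0,0],"fingers": 1},
    {"dp": [0.01,0,0],"angular": [0,0,0],"fingers": 1},
    {"dp": [0.015,0,0],"angular": [0,0,0],"fingers": 1},
    {"dp": [0.02,0,0],"angular": [0,0,0],"fingers": 1},
    {"dp": [0.025,0,0],"angular": [0,0,0],"fingers": 1},
    {"dp": [0.025,0,0],"angular": [0,0,0],"fingers": 1},
    {"dp": [0.025,0,0],"angular": [0,0,0],"fingers": 1},
    {"dp": [0.025,0,0],"angular": [0,0,0],"fingers": 1},
  ],
)

```text
time: 19.8
tool_pos: [514.7, -22.4, 88.6]
tcp_rot: [-180.0, -0.0, 77.7]
ft_force: [-0.1, -4.6, -1.3]
finger_gap: -0.1
grip_force: 1.8
```

>>> step_arm(
  targets=[
    {"dp": [0.005,0,0],"angular": [0,0,0],"fingers": 1},
    {"dp": [0.01,0,0],"angular": [0,0,0],"fingers": 1},
    {"dp": [0.015,0,0],"angular": [0,0,0],"fingers": 1},
    {"dp": [0.02,0,0],"angular": [0,0,0],"fingers": 1},
    {"dp": [0.02,0,0],"angular": [0,0,0],"fingers": 1},
    {"dp": [0.02,0,0],"angular": [0,0,0],"fingers": 1},
    {"dp": [0.02,0,0],"angular": [0,0,0],"fingers": 1},
    {"dp": [0.02,0,0],"angular": [0,0,0],"fingers": 1},
  ],
)

```text
time: 20.8
tool_pos: [515.6, -18.5, 88.7]
tcp_rot: [180.0, -0.0, 77.7]
ft_force: [0.4, -0.7, 0.1]
finger_gap: -0.3
grip_force: 0.0
```

```bash
python3 - <<'E'
from h import *
s=sense(); print({k:np.round(s[k],2) for k in ('time','tool_pos','tcp_rot','ft_force')})
c=cam('wrist'); im=snapshot('wrist')
for d in pinpoint('wrist','caddy_hoop')[:2]: print(d['at'],d['conf'],atz(c,d['at'],105))
E
```

```text
{'time': np.float64(20.8), 'tool_pos': array([515.62, -18.51,  88.74]), 'tcp_rot': array([ 1.800e+02, -1.000e-02,  7.765e+01]), 'ft_force': array([ 0.36, -0.69,  0.12])}
[256.3, 231.0] 0.84 [518.00553134  -2.85530925 105.        ]
```

>>> step_arm(
  targets=[
    {"dp": [0.005,0,0],"angular": [0,0,0],"fingers": 1},
    {"dp": [0.01,0,0],"angular": [0,0,0],"fingers": 1},
    {"dp": [0.015,0,0],"angular": [0,0,0],"fingers": 1},
    {"dp": [0.015,0,0],"angular": [0,0,0],"fingers": 1},
    {"dp": [0.015,0,0],"angular": [0,0,0],"fingers": 1},
    {"dp": [0.015,0,0],"angular": [0,0,0],"fingers": 1},
    {"dp": [0.015,0,0],"angular": [0,0,0],"fingers": 1},
    {"dp": [0.015,0,0],"angular": [0,0,0],"fingers": 1},
  ],
)

```text
time: 21.9
tool_pos: [516.2, -15.6, 88.7]
tcp_rot: [-180.0, -0.0, 77.6]
ft_force: [-0.4, -0.7, 0.2]
finger_gap: 0.0
grip_force: 0.0
```

>>> step_arm(
  targets=[
    {"dp": [0.005,0,0],"angular": [0,0,0],"fingers": 1},
    {"dp": [0.01,0,0],"angular": [0,0,0],"fingers": 1},
    {"dp": [0.015,0,0],"angular": [0,0,0],"fingers": 1},
    {"dp": [0.015,0,0],"angular": [0,0,0],"fingers": 1},
    {"dp": [0.015,0,0],"angular": [0,0,0],"fingers": 1},
    {"dp": [0.015,0,0],"angular": [0,0,0],"fingers": 1},
    {"dp": [0.015,0,0],"angular": [0,0,0],"fingers": 1},
    {"dp": [0.015,0,0],"angular": [0,0,0],"fingers": 1},
  ],
)

```text
time: 22.9
tool_pos: [516.5, -14.6, 88.7]
tcp_rot: [-180.0, 0.2, 77.6]
ft_force: [-2.8, -10.2, 2.3]
finger_gap: 0.4
grip_force: 5.4
```

>>> step_arm(
  targets=[
    {"dp": [0.005,0,0],"angular": [0,0,0],"fingers": 1},
    {"dp": [0.01,0,0],"angular": [0,0,0],"fingers": 1},
    {"dp": [0.015,0,0],"angular": [0,0,0],"fingers": 1},
    {"dp": [0.015,0,0],"angular": [0,0,0],"fingers": 1},
    {"dp": [0.015,0,0],"angular": [0,0,0],"fingers": 1},
    {"dp": [0.015,0,0],"angular": [0,0,0],"fingers": 1},
    {"dp": [0.015,0,0],"angular": [0,0,0],"fingers": 1},
    {"dp": [0.015,0,0],"angular": [0,0,0],"fingers": 1},
  ],
)

```text
time: 23.9
tool_pos: [516.5, -14.4, 88.7]
tcp_rot: [-180.0, 0.4, 77.6]
ft_force: [-6.7, -24.0, 3.3]
finger_gap: -0.0
grip_force: 12.2
```

The force rose to 25 N with no movement, so the caddy is at its end stop. I'll back off, rise and check.

>>> step_arm(
  targets=[
    {"dp": [-0.05,0,0],"angular": [0,0,0],"fingers": 1},
    {"dp": [-0.15,0,0],"angular": [0,0,0],"fingers": 1},
    {"dp": [-0.25,0,0],"angular": [0,0,0],"fingers": 1},
    {"dp": [-0.3,0,-0.1],"angular": [0,0,0],"fingers": 1},
    {"dp": [-0.3,0,-0.4],"angular": [0,0,0],"fingers": 1},
    {"dp": [-0.3,0,-0.7],"angular": [0,0,0],"fingers": 1},
    {"dp": [-0.3,0,-0.8],"angular": [0,0,0],"fingers": 1},
    {"dp": [-0.3,0,-0.8],"angular": [0,0,0],"fingers": 1},
  ],
)

```text
time: 24.9
tool_pos: [505.8, -68.4, 250.3]
tcp_rot: [179.8, -0.0, 77.7]
ft_force: [-0.7, -0.0, -1.2]
finger_gap: -0.2
grip_force: 0.0
```

```bash
python3 - <<'E'
from h import *
s=sense(); print({k:np.round(s[k],2) for k in ('time','tool_pos','ft_force')})
c=cam('wrist'); im=snapshot('wrist'); cv2.imwrite('pics/w5.png',im)
for l,z in [('caddy_hoop',105),('lid_bar',123)]:
    for d in pinpoint('wrist',l)[:2]: print(l,d['at'],d['conf'],atz(c,d['at'],z))
a=np.radians(77.6); u=np.array([np.cos(a),np.sin(a)]);v=np.array([-u[1],u[0]]); j=np.array([521.7,6.8])+100*u
print('hoop exp',j-108*u,'jar',j)
E
```

```text
{'time': np.float64(24.9), 'tool_pos': array([505.75, -68.4 , 250.33]), 'ft_force': array([-0.71, -0.  , -1.15])}
caddy_hoop [254.0, 115.3] 0.65 [517.02592179   2.83220025 105.        ]
caddy_hoop [361.6, 138.9] 0.55 [621.62417346 -44.14102485 105.        ]
lid_bar [347.5, 253.1] 0.71 [ 586.67935116 -162.26940613  123.        ]
hoop exp [519.98211738  -1.01337823] jar [543.17353272 104.46722783]
```

View pics/w5.png

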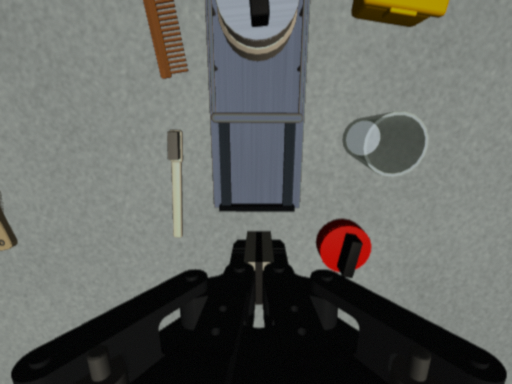

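The caddy is at its far station, the lid is seated, and the other things on the counter haven't moved. I'm handing in.

```bash
python3 -c "
from bench import *
print(hand_in())"
```

```text
the job is handed in; nothing more can be done
None
```

I turned the lid back until it dropped into the thread and screwed it to its stop. I then pushed the caddy to its far end stop, let go of everything and handed the job in at about 25 s. `hand_in()` gave no verdict; I inferred the lid's final height from the stop and its bar angle (about 4° off jar x) and did not measure it directly.

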